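# Feel along two rails of a glued frame

### The arm

A 6-joint arm with a two-finger parallel gripper is mounted at the origin on a cart in front of the work surface, level with it; the furniture and walls round the work are solid. World frame = base frame: x ahead of the robot, y to its left, z up, the work surface at z = 0. Lengths are in m, angles in rad, forces in N, time in s.
With the tool pointing down it reaches from about 0.3 to 0.775 m from the base axis. Payload 14.6 kg.
Tool frame: the origin (TCP) lies between the finger pads; the fingertips stand ctrl.tip_extent ahead of it and the grasp point (between the pads) lies 3 mm ahead of it (ctrl.tip_extent is the distance from the TCP to the fingertips, in m); z points along the fingers, y is the line along which they close (so a half turn about z gives the same grasp; the last joint's range is limited). The gripper opens to 94 mm and grips with 3 to 60 N. Pads are 16 mm wide; open, the fingers measure 119 mm over their backs; the gripper's body (75 mm by 177 mm) begins 78 mm behind the grasp point.
Start: joints at [-1.244, 0.3, 1.521, -0, 1.321, -0.067], TCP at [0.211, -0.508, 0.188] pointing down, gripper open.
Joint ranges: [-3.03, 3.03], [-0.79, 2.21], [0.23, 2.52], [-1.04, 4.18], [0, 3.07], [-2.55, 2.55]. Speed limits (rad/s): [2.22, 2.22, 2.57, 3.14, 3.14, 3.14].

### API

Orientations are given as [roll, pitch, yaw] about the fixed x, y, z axes, in that order (R = Rz(yaw) Ry(pitch) Rx(roll)).
In Python, from station import ctrl, optics, status, hand_in gives the robot as it stands (ctrl), with the cameras (optics), the job as plain functions and the readings (status).
- The arm moves only by the shell command python3 shift.py [OPENING] [FORCE], which reads ROWS from standard input. ROWS is a JSON list that holds a single list of rows (three levels of brackets), with 1 to 10 rows, each of 6 numbers: dx, dy, dz in shares of the most that a row can go, 1 being 50 mm, then a rotation vector rx, ry, rz in units of 0.25 rad; each row shifts and turns the commanded pose from where the row before left it, along the tool's axes as they then stand; what a row does not reach is not made up. A row lasts 1/10 s, in which the tool goes at most 0.05 m and 0.15 rad, less where a joint would pass 70% of its speed; a pose out of reach is approached as far as the arm can. OPENING is the finger opening in m, set as the command begins (- or left out keeps the last). The fingers move at their own pace and stop on an object; FORCE is the grip in N (left out, the last holds). Time passes only in rows, so rows that do not move let the fingers close. It prints the time, the measured TCP pose, the force, the opening and the grip force at its end. Input that does not fit is refused with a message, and nothing moves.
- status.get_obs(): the state, without advancing time (a new reading comes with each control period).
- optics.camera(name): name is "scene" or "side" or "wrist"; returns a dict with "pixels" (400x640x3 uint8, blue, green, red), "fx", "fy", "cx", "cy" (pixels), "extrinsics" (4x4, takes a point from camera to world coordinates). Camera axes: x right, y up, looking along -z (the intrinsics and any distortion apply to the point x, -y, -z); pixel columns grow to the right and rows downward; lengths in m; the calibration is good to about 2 mm. The wrist camera is an equidistant fisheye: a pixel r from the principal point sees the ray r / f radians off the axis. A picture is of the moment at which its call begins. There is no depth.
- hand_in(): hands the job in; it is judged then, once.
The state is a dict: "time_s": time; "qpos": joint angles; "joint_vel": joint speeds; "tau": joint torques, N m; "ee_pos": TCP position; "eef_rot": TCP orientation; "force": force on the tool from outside, world axes, zero at the start; "moment": the same for the moment, N m; "grip_width": finger opening in m; "grip_force": force on a finger pad.
Only numpy, scipy, OpenCV 4.12 (cv2) and the standard library are available. Lean on these libraries where they do the work, as an engineer would, in place of code of your own. Each camera call takes 0.05 s, during which the arm holds its last target. There are 200 camera calls.

### The job

Feel the newly glued frame on the grey board for a step or splinter: put your fingertips on top of its near corner on the side where the tall glue bottle stands, run them with light contact along the middle of the near rail to the other near corner, then turn there and run them on along that side rail to the far corner, and lift off. The frame must stay lying between its stops, and the bottles and the mallet are to be left alone.

Things in the scene. Friction and masses are not known exactly. Their poses are not given: they have to be found in the camera images.
- frame: Empty wooden picture frame, loose, 165 (x) by 200 (y) by 21 mm high; rails 22 mm wide, mitred corners. Origin: centre of its underside, z up; its top is 21 mm above it, 46 mm above the bench. The near rail is on its -x side, +y is to the robot's left; turned at most 0.3 rad. The middle lines of the rails lie at x = +-71 mm and y = +-89 mm and cross in the corners.
- jig: Fixed glue-up board under the frame: grey laminated board 206 (x) by 242 (y) by 15 mm on four rubber feet 10 mm high; origin on the bench top under its centre, axes as the frame's. Eight wooden stops, 10 mm high (11 mm lower than the frame's top), stand round the frame with 1.5 mm of play. Frame underside at rest 25 mm above this origin.
- jig_board (a joint): How far the glue-up board has sunk on its rubber feet, in m: 0 at rest, at most 0.008. It yields straight down, with the frame on it, when the frame is pressed: it starts at about 1 N and gives 1 mm more for each 1.5 N, so that 3 to 6 N sinks it 1.5 to 3.5 mm.
- glue: The tall glue bottle, upright and loose, with a pointed nozzle, 49 mm across and 138 mm high, origin at the centre of its underside. It stands on the bench about 235 mm left or right of the frame's centre, and marks the side on which to start.
- oil: The short brown bottle with a black cap, upright and loose, 36 mm across and 54 mm high, origin at the centre of its underside; it stands on the other side of the frame. Leave it alone.
- mallet: The wooden mallet lying loose on the bench to the robot's right, 92 x 204 x 55 mm, origin at the centre of its underside. Leave it alone.

How it is judged:
On the way, in this order (a step that is already met when the one before it is completed fails the run):
1. touching the near corner on the glue bottle's side (((y of glue in the frame of frame above 0 m and x of the grasp point in the frame of frame between -0.086 and -0.056 m and y of the grasp point in the frame of frame between 0.074 and 0.104 m) or (y of glue in the frame of frame below 0 m and x of the grasp point in the frame of frame between -0.086 and -0.056 m and y of the grasp point in the frame of frame between -0.104 and -0.074 m)) and contact force between the fingers and frame above 0.3 N), for 0.04 s.
2. touching the near rail, 1/5 of the way along (((y of glue in the frame of frame above 0 m and x of the grasp point in the frame of frame between -0.086 and -0.056 m and y of the grasp point in the frame of frame between 0.0384 and 0.0684 m) or (y of glue in the frame of frame below 0 m and x of the grasp point in the frame of frame between -0.086 and -0.056 m and y of the grasp point in the frame of frame between -0.0684 and -0.0384 m)) and contact force between the fingers and frame above 0.3 N), for 0.04 s.
3. touching the near rail, 2/5 of the way along (((y of glue in the frame of frame above 0 m and x of the grasp point in the frame of frame between -0.086 and -0.056 m and y of the grasp point in the frame of frame between 0.0028 and 0.0328 m) or (y of glue in the frame of frame below 0 m and x of the grasp point in the frame of frame between -0.086 and -0.056 m and y of the grasp point in the frame of frame between -0.0328 and -0.0028 m)) and contact force between the fingers and frame above 0.3 N), for 0.04 s.
4. touching the near rail, 3/5 of the way along (((y of glue in the frame of frame above 0 m and x of the grasp point in the frame of frame between -0.086 and -0.056 m and y of the grasp point in the frame of frame between -0.0328 and -0.0028 m) or (y of glue in the frame of frame below 0 m and x of the grasp point in the frame of frame between -0.086 and -0.056 m and y of the grasp point in the frame of frame between 0.0028 and 0.0328 m)) and contact force between the fingers and frame above 0.3 N), for 0.04 s.
5. touching the near rail, 4/5 of the way along (((y of glue in the frame of frame above 0 m and x of the grasp point in the frame of frame between -0.086 and -0.056 m and y of the grasp point in the frame of frame between -0.0684 and -0.0384 m) or (y of glue in the frame of frame below 0 m and x of the grasp point in the frame of frame between -0.086 and -0.056 m and y of the grasp point in the frame of frame between 0.0384 and 0.0684 m)) and contact force between the fingers and frame above 0.3 N), for 0.04 s.
6. touching the other near corner (((y of glue in the frame of frame above 0 m and x of the grasp point in the frame of frame between -0.086 and -0.056 m and y of the grasp point in the frame of frame between -0.104 and -0.074 m) or (y of glue in the frame of frame below 0 m and x of the grasp point in the frame of frame between -0.086 and -0.056 m and y of the grasp point in the frame of frame between 0.074 and 0.104 m)) and contact force between the fingers and frame above 0.3 N), for 0.04 s.
7. touching that side rail, 1/4 of the way to the far corner (((y of glue in the frame of frame above 0 m and x of the grasp point in the frame of frame between -0.0505 and -0.0205 m and y of the grasp point in the frame of frame between -0.104 and -0.074 m) or (y of glue in the frame of frame below 0 m and x of the grasp point in the frame of frame between -0.0505 and -0.0205 m and y of the grasp point in the frame of frame between 0.074 and 0.104 m)) and contact force between the fingers and frame above 0.3 N), for 0.04 s.
8. touching that side rail, 2/4 of the way to the far corner (((y of glue in the frame of frame above 0 m and x of the grasp point in the frame of frame between -0.015 and 0.015 m and y of the grasp point in the frame of frame between -0.104 and -0.074 m) or (y of glue in the frame of frame below 0 m and x of the grasp point in the frame of frame between -0.015 and 0.015 m and y of the grasp point in the frame of frame between 0.074 and 0.104 m)) and contact force between the fingers and frame above 0.3 N), for 0.04 s.
9. touching that side rail, 3/4 of the way to the far corner (((y of glue in the frame of frame above 0 m and x of the grasp point in the frame of frame between 0.0205 and 0.0505 m and y of the grasp point in the frame of frame between -0.104 and -0.074 m) or (y of glue in the frame of frame below 0 m and x of the grasp point in the frame of frame between 0.0205 and 0.0505 m and y of the grasp point in the frame of frame between 0.074 and 0.104 m)) and contact force between the fingers and frame above 0.3 N), for 0.04 s.
10. touching the far corner at its end (((y of glue in the frame of frame above 0 m and x of the grasp point in the frame of frame between 0.056 and 0.086 m and y of the grasp point in the frame of frame between -0.104 and -0.074 m) or (y of glue in the frame of frame below 0 m and x of the grasp point in the frame of frame between 0.056 and 0.086 m and y of the grasp point in the frame of frame between 0.074 and 0.104 m)) and contact force between the fingers and frame above 0.3 N), for 0.04 s.
At the end, for the whole second after the job is handed in: Both rails touched in order along their middle line (within 15 mm); then fingers off, the frame flat between its stops (5 mm, 0.04 rad, 3 mm in height) and at rest, its board risen to within 1 mm, bottles and mallet within 15 mm of where they stood (z of frame in the frame of jig between 0.022 and 0.028 m and horizontal distance between frame and jig below 0.005 m and angle between the x axis of frame and the x axis of jig, either way round below 0.04 rad and linear speed of frame below 0.02 m/s and value of joint jig_board below 0.001 m and distance of each of glue, oil, mallet from where it was at the start of the episode below 0.015 m).
It fails at once if the frame is pressed with more than 20 N, which is not a light contact (contact force between the fingers and frame above 20 N).
It fails at once if the frame is lifted or carried (8 mm or more above its place) (z of frame in the frame of jig above 0.033 m).
It fails at once if the frame is pushed out of its stops (8 mm) (horizontal distance between frame and jig above 0.008 m).
It fails at once if a bottle or the mallet is disturbed (15 mm) (distance of any of glue, oil, mallet from where it was at the start of the episode above 0.015 m).
It fails at once if a bottle is tipped (angle between any of glue, oil's own z axis and vertical above 0.3 rad).
It also fails if it takes over 48 s, if anything falls off the work surface, if the arm or the gripper's body presses on something with over 40 N, if the wrist force passes 120 N, or if a joint passes its speed limit or range.

## Working session

There is one attempt and no reset: what is moved stays moved. The work goes in short steps, Python scripts to look and compute and a shell command to move; the robot and the scene stay as the last step left them, time stands still between calls to the robot, and variables do not carry over. Pictures are saved under pics/ and viewed, at most 10 in all, crops included, and the job is handed in when it is done.

```bash
ls; mkdir -p pics; python3 - <<'E'
from station import ctrl, optics, status, hand_in
import cv2,numpy as np
np.set_printoptions(precision=4,suppress=True)
o=status.get_obs();print(o['time_s'],o['ee_pos'],o['eef_rot'],o['force'],ctrl.tip_extent,o['grip_width'])
for n in ["scene","side"]:
    c=optics.camera(n);cv2.imwrite(f"pics/{n}0.png",c["pixels"]);print(n,c["fx"],c["cx"],c["cy"],c["extrinsics"],[k for k in c])
E
```

```text
pics
shift.py
station.py
0.0 [ 0.2109 -0.5076  0.1877] [-3.1404 -0.0001  0.3938] [ 0.6292  0.9316 -0.2176] 0.022 0.09421839218765991
scene 399.1077783261729 316.41777704080533 199.5480691716317 [[-0.8359  0.327  -0.4409 -0.0798]
 [-0.5487 -0.521   0.6538  0.6243]
 [-0.0159  0.7884  0.6149  0.8622]
 [ 0.      0.      0.      1.    ]] ['pixels', 'fx', 'fy', 'cx', 'cy', 'extrinsics']
side 383.01594957671915 323.6533367910411 195.6069945936874 [[ 0.9873  0.0571 -0.1484  0.3364]
 [-0.1573  0.487  -0.8591 -1.1641]
 [ 0.0232  0.8715  0.4898  0.598 ]
 [ 0.      0.      0.      1.    ]] ['pixels', 'fx', 'fy', 'cx', 'cy', 'extrinsics']
```

View pics/scene0.png

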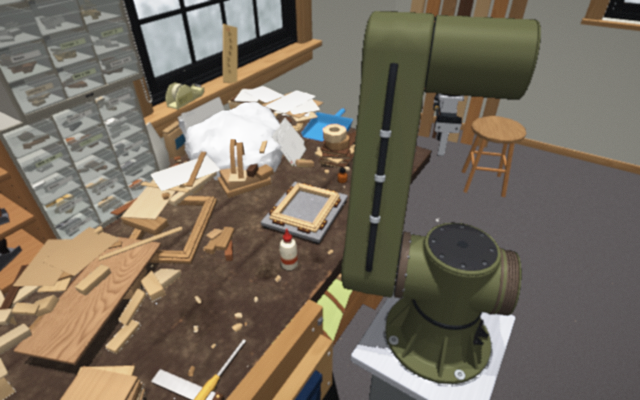

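View pics/side0.png

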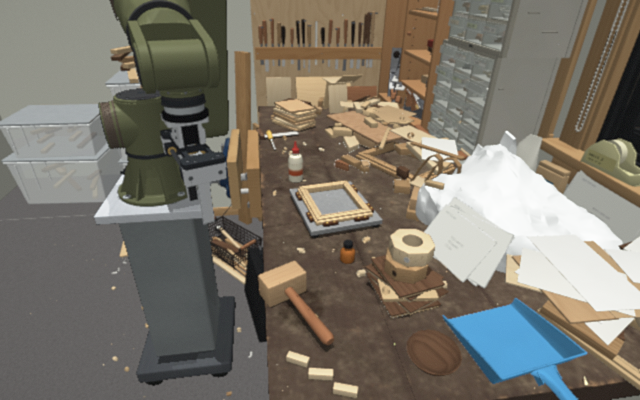

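The scene view shows the glue bottle at (289,250) on the robot's left, with the frame at about (306,207). The side view has the frame at about (335,202), the oil at (347,251) and the mallet at about (290,290). The start is therefore the +y near corner. Next I'll measure the frame in enlarged crops.

```bash
cat > h.py <<'E'
import cv2,numpy as np
from station import ctrl, optics, status, hand_in
np.set_printoptions(precision=4,suppress=True)
def ray(c,uv,z):
    uv=np.atleast_2d(np.asarray(uv,float));E=np.array(c["extrinsics"])
    d=np.c_[(uv[:,0]-c["cx"])/c["fx"],-(uv[:,1]-c["cy"])/c["fy"],-np.ones(len(uv))]@E[:3,:3].T
    o=E[:3,3];return o+d*((z-o[2])/d[:,2])[:,None]
def woodmask(p):
    h=cv2.cvtColor(p,cv2.COLOR_BGR2HSV)
    return ((h[...,0]>8)&(h[...,0]<28)&(h[...,1]>70)&(h[...,2]>110)).astype(np.uint8)
E
python3 - <<'E'
from h import *
out=[]
for n,(x,y,w,h) in dict(scene=(255,170,100,75),side=(280,170,110,70)).items():
    c=optics.camera(n);m=woodmask(c["pixels"]);r=np.zeros_like(m);r[y:y+h,x:x+w]=1;m*=r
    k,l,st,_=cv2.connectedComponentsWithStats(m);i=1+np.argmax(st[1:,4]);mm=(l==i).astype(np.uint8)
    cn=max(cv2.findContours(mm,0,2)[0],key=cv2.contourArea)
    R=[]
    for z in (.046,):
        P=ray(c,cn[:,0]+0.0,z)[:,:2].astype(np.float32)
        print(n,z,cv2.minAreaRect(P),cv2.boundingRect(cn))
    hol=cv2.findContours(mm,cv2.RETR_CCOMP,2);
    for q,hh in zip(hol[0],hol[1][0]):
        if hh[3]>=0 and cv2.contourArea(q)>200: print('hole',cv2.minAreaRect(ray(c,q[:,0],.046)[:,:2].astype(np.float32)))
    a=cv2.resize(c["pixels"][y:y+h,x:x+w],(400,int(400*h/w)),interpolation=cv2.INTER_CUBIC)
    b=cv2.resize(mm[y:y+h,x:x+w]*255,(400,int(400*h/w)));out.append(cv2.resize(np.hstack([a,cv2.cvtColor(b,8)]),(800,280)))
cv2.imwrite("pics/crop1.png",np.vstack(out))
E
```

```text
scene 0.046 ((0.5221461057662964, -0.20107495784759521), (0.18716245889663696, 0.2228589653968811), 9.426982879638672) (270, 182, 70, 50)
hole ((0.5202676653862, -0.1990600973367691), (0.1208469420671463, 0.14887458086013794), 8.822990417480469)
side 0.046 ((0.5469980835914612, -0.21786753833293915), (0.22563676536083221, 0.2274157553911209), 8.623534202575684) (296, 180, 77, 45)
hole ((0.5272296667098999, -0.22326239943504333), (0.12158418446779251, 0.14498119056224823), 8.84878921508789)
```

View pics/crop1.png

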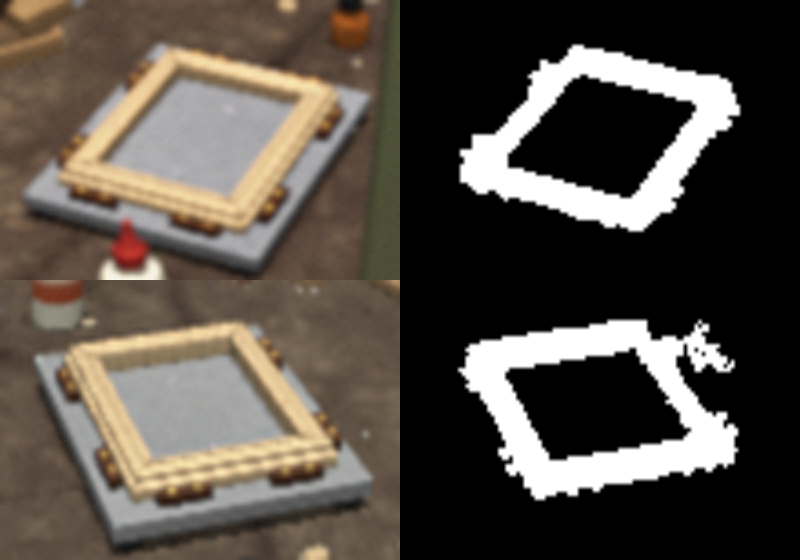

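The two crops show the frame clearly. It is turned about +0.155 rad with its centre near (0.525,-0.207), and the stops are dark brown. I'll move over it and refine the measurement with the wrist camera.

The manual's scale: shifts go in shares of 50 mm and turns go in units of 0.25 rad. Converting my numbers, 0.04 m is 0.8, -0.016 m is -0.32, 0.12 rad is 0.48.

```bash
echo '[[[0.8, -0.32, 0, 0, 0, 0], [0.8, -0.32, 0, 0, 0, 0], [0.8, -0.32, 0, 0, 0, 0], [0.8, -0.32, 0, 0, 0, 0], [0.8, -0.32, 0, 0, 0, 0], [0.8, -0.32, 0, 0, 0, 0], [0.8, -0.32, 0, 0, 0, 0], [0.8, -0.32, 0, 0, 0, 0], [0.8, -0.32, 0, 0, 0, 0], [0, 0, 0, 0, 0, 0.48]]]' | python3 shift.py 0 5; echo '[[[0, 0, 0, 0, 0, 0.48], [0, 0, 0, 0, 0, 0], [0, 0, 0, 0, 0, 0]]]' | python3 shift.py
python3 - <<'E'
from h import *
c=optics.camera("wrist");cv2.imwrite("pics/w1.png",c["pixels"]);print(c["fx"],c["cx"],c["cy"],c["extrinsics"])
E
```

```text
time_s: 1.2
ee_pos: [0.4907, -0.2335, 0.1879]
eef_rot: [-3.141, -0.0, 0.277]
force: [-0.2, -1.1, 0.4]
grip_width: 0.0171
grip_force: 0.0
time_s: 1.5
ee_pos: [0.4881, -0.2369, 0.1882]
eef_rot: [-3.141, 0.0, 0.157]
force: [0.4, 0.3, 0.6]
grip_width: 0.0006
grip_force: 0.0
309.70691628693146 315.99762523119745 204.63542773292073 [[ 0.1569  0.9605  0.2299  0.5542]
 [-0.9876  0.1526  0.0367 -0.2262]
 [ 0.0002 -0.2328  0.9725  0.3858]
 [ 0.      0.      0.      1.    ]]
```

View pics/w1.png

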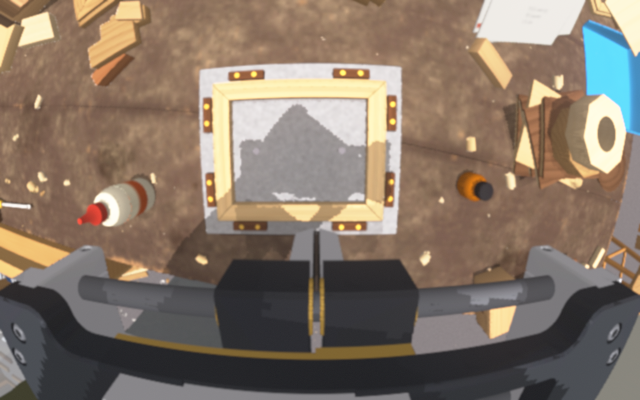

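The wrist view shows the frame at columns 214–386 and rows 79–220. The glue is on the left (+y) at (125,200) and the oil on the right at (475,187). I'll undistort and fit the frame outline.

```bash
cat >> h.py <<'E'
def fray(c,uv,z):
    uv=np.asarray(uv,np.float64).reshape(-1,1,2);K=np.array([[c["fx"],0,c["cx"]],[0,c["fy"],c["cy"]],[0,0,1.]])
    n=cv2.fisheye.undistortPoints(uv,K,np.zeros(4))[:,0]
    E=np.array(c["extrinsics"]);d=np.c_[n[:,0],-n[:,1],-np.ones(len(n))]@E[:3,:3].T
    o=E[:3,3];return o+d*((z-o[2])/d[:,2])[:,None]
E
python3 - <<'E'
from h import *
c=optics.camera("wrist");h=cv2.cvtColor(c["pixels"],cv2.COLOR_BGR2HSV)
print(h[150,222],h[225,330],h[90,300],h[100,392],h[72,250],h[212,370])
C=fray(c,[(214,81),(385,79),(386,220),(216,220)],.046);print(C[:,:2],C[:,:2].mean(0))
for i in range(4):
    d=C[(i+1)%4]-C[i];print(np.hypot(*d[:2]),np.arctan2(d[1],d[0]))
m=((h[...,0]>12)&(h[...,0]<32)&(h[...,1]>50)&(h[...,2]>110)).astype(np.uint8);r=np.zeros_like(m);r[60:240,195:410]=1
m=cv2.morphologyEx(m*r,cv2.MORPH_OPEN,np.ones((5,5)))
for q in cv2.findContours(m,cv2.RETR_CCOMP,cv2.CHAIN_APPROX_NONE)[0]:
    if cv2.contourArea(q)>3000:
        print(cv2.boundingRect(q),cv2.minAreaRect(fray(c,q[:,0],.046)[:,:2].astype(np.float32)))
g=fray(c,[(147,190)],0);print('glue base~',g)
E
```

```text
[ 24  78 253] [  0   8 193] [ 24  75 253] [ 14 152 169] [ 13 150 175] [ 22  86 248]
[[ 0.5969 -0.1036]
 [ 0.6262 -0.2919]
 [ 0.4684 -0.3224]
 [ 0.4368 -0.125 ]] [ 0.5321 -0.2107]
0.19054002269235998 -1.4163389144361174
0.16072839766246327 -2.9506633513705935
0.19988650443683043 1.7296333117545946
0.1615344954966626 0.132888855115921
(208, 78, 180, 144) ((0.5307538509368896, -0.2056725025177002), (0.16179797053337097, 0.205128014087677), 8.981491088867188)
(231, 97, 137, 106) ((0.5314955115318298, -0.2100244164466858), (0.11696390062570572, 0.1507498025894165), 8.942184448242188)
glue base~ [[ 0.4466 -0.0024  0.    ]]
```

```bash
echo '[[[-0.16, -0.72, 0, 0, 0, 0], [-0.16, -0.72, 0, 0, 0, 0], [-0.16, -0.74, 0, 0, 0, 0], [0, 0, 0.7, 0, 0, 0], [0, 0, 0.7, 0, 0, 0], [0, 0, 0.6, 0, 0, 0], [0, 0, 0, 0, 0, 0], [0, 0, 0, 0, 0, 0]]]' | python3 shift.py
python3 - <<'E'
from h import *
o=status.get_obs();print(o["ee_pos"],o["force"],o["eef_rot"])
d=np.array(o["ee_pos"])[:2]-[.531,-.2095];a=.156;print(d@[np.cos(a),np.sin(a)],d@[-np.sin(a),np.cos(a)])
c=optics.camera("scene");cv2.imwrite("pics/s2.png",cv2.resize(c["pixels"][150:270,230:390],(800,600),interpolation=2))
E
```

```text
time_s: 2.4
ee_pos: [0.448, -0.133, 0.0891]
eef_rot: [-3.142, -0.0, 0.154]
force: [1.6, -0.2, 0.4]
grip_width: 0.0007
grip_force: 0.0
[ 0.448  -0.133   0.0891] [ 1.6357 -0.2457  0.3987] [-3.1416 -0.      0.1545]
-0.07008627896564631 0.0884644824273032
```

View pics/s2.png

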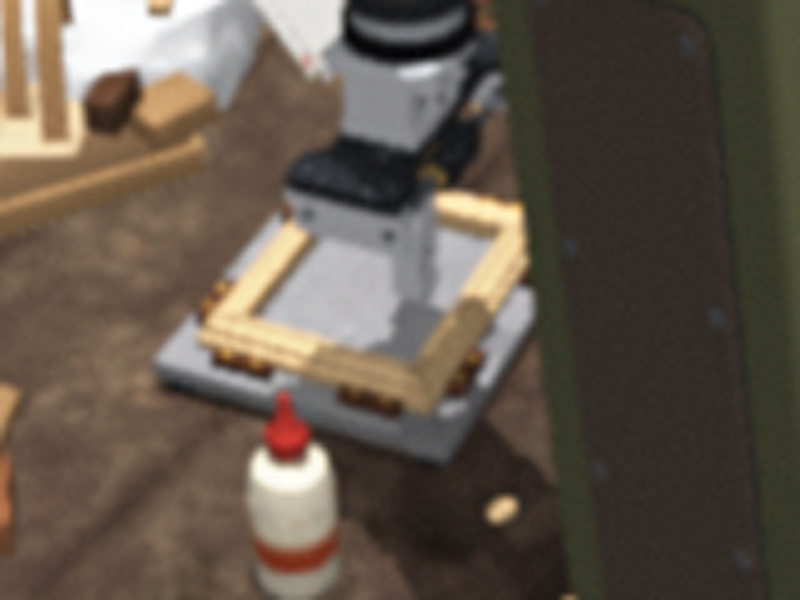

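```bash
python3 - <<'E'
from h import *
for n in ("scene","side"):
    c=optics.camera(n);E=np.linalg.inv(c["extrinsics"])
    a=.156;R=np.array([[np.cos(a),-np.sin(a)],[np.sin(a),np.cos(a)]]);ctr=np.array([.531,-.2095])
    P=[(.448,-.133,.067)]+[(*(ctr+R@[x,y]),.046) for x,y in((-.0825,.1),(.0825,.1),(.0825,-.1),(-.0825,-.1),(-.0605,.078))]
    o=[]
    for p in P:
        q=E@[*p,1];o.append((c["cx"]+c["fx"]*q[0]/-q[2],c["cy"]-c["fy"]*q[1]/-q[2]))
    o=np.array(o);print(n,o);
    if n=="scene":print((o-[230,150])*5)
    else:
        im=cv2.resize(c["pixels"][150:240,270:390],(800,600),interpolation=2)
        for u in o: cv2.circle(im,tuple(int(v) for v in ((u-[270,150]+.5)*6.667)),4,(0,0,255),1)
        cv2.imwrite("pics/sd2.png",im)
c=optics.camera("wrist");cv2.imwrite("pics/w2.png",c["pixels"])
E
```

```text
scene [[312.1546 219.1583]
 [314.4094 227.6996]
 [267.3501 213.9544]
 [295.546  180.6073]
 [338.8042 191.5579]
 [310.9154 221.46  ]]
[[410.7732 345.7914]
 [422.0469 388.4981]
 [186.7504 319.772 ]
 [327.7298 153.0366]
 [544.021  207.7897]
 [404.577  357.2999]]
side [[302.4764 180.5668]
 [297.6258 185.4845]
 [347.6607 179.0513]
 [373.718  210.5985]
 [316.7201 219.5178]
 [306.4547 187.8363]]
```

View pics/sd2.png

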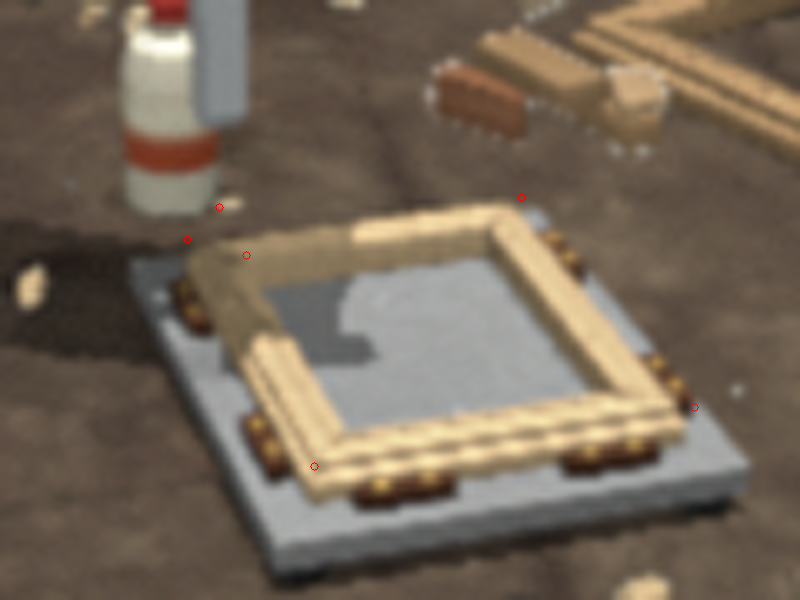

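View pics/w2.png

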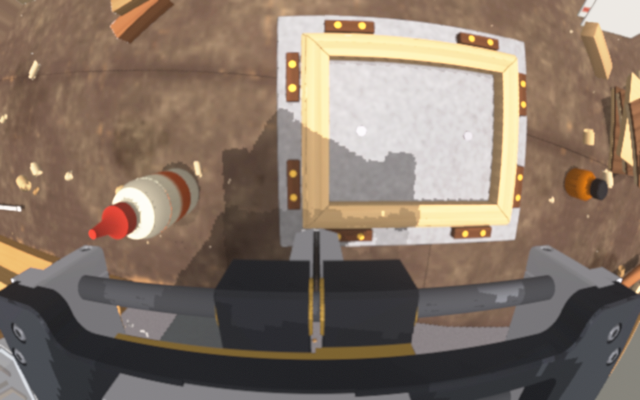

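The side view puts the fingertip at (303,168) and the scene view at (313,210). Both are higher than predicted, while the frame corners sit about 2 px lower than predicted. I'll triangulate to resolve the heights before touching anything.

```bash
cat >> h.py <<'E'
def tri(cs,uvs):
    Ps=[]
    for c in cs:
        E=np.linalg.inv(c["extrinsics"]);K=np.array([[c["fx"],0,c["cx"]],[0,c["fy"],c["cy"]],[0,0,1.]])
        Ps.append(K@np.diag([1,-1,-1])@E[:3])
    X=cv2.triangulatePoints(Ps[0],Ps[1],np.array(uvs[0],float),np.array(uvs[1],float))[:,0];return X[:3]/X[3]
E
python3 - <<'E'
from h import *
a=optics.camera("scene");b=optics.camera("side");o=status.get_obs();print(o["time_s"],o["ee_pos"],a["fy"],b["fy"])
for n,u,v in [("tip",(313,210.4),(303.3,168.2)),("corner near left",(314,230.3),(298.3,187)),("corner far left",(270,217.5),(347.5,181.3)),("glue base",(289,269),(295,181.5)),("nozzle",(287,229),(295,146))]:
    print(n,tri((a,b),(u,v)))
r=[cv2.resize(c["pixels"][y:y+100,x:x+100],(400,400),interpolation=2) for c,x,y in((a,260,150),(b,260,110))]
cv2.imwrite("pics/t3.png",np.hstack(r))
w=optics.camera("wrist");print(w["extrinsics"][:3,3])
C=fray(w,[(304,35),(519,52),(510,224),(303,226)],.046)[:,:2];print(C,np.linalg.norm(C-np.roll(C,1,0),axis=1))
E
```

```text
2.7 [ 0.4483 -0.1329  0.0892] 399.1077783261729 383.01594957671915
tip [ 0.4471 -0.1321  0.1056]
corner near left [ 0.435  -0.1205  0.0382]
corner far left [ 0.5928 -0.0995  0.0358]
glue base [ 0.4359  0.0128 -0.0113]
nozzle [ 0.4401 -0.0028  0.1285]
[ 0.514  -0.1224  0.2869]
[[ 0.5901 -0.1013]
 [ 0.6263 -0.2915]
 [ 0.467  -0.3149]
 [ 0.4381 -0.1237]] [0.1536 0.1936 0.1611 0.1934]
```

View pics/t3.png

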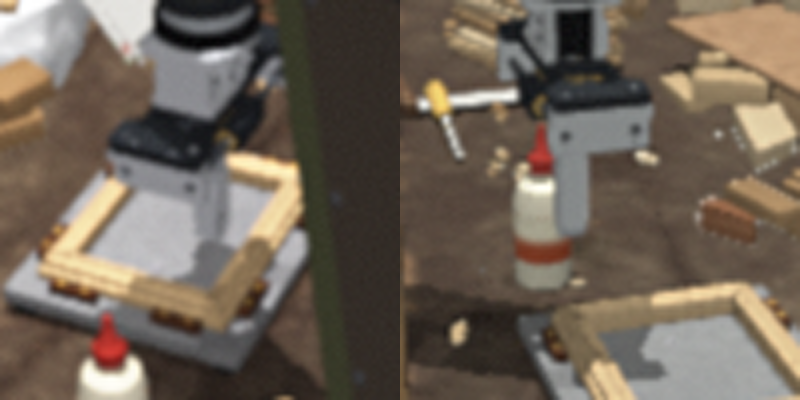

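Triangulation gives x and y that agree with the robot (tip 0.447,-0.132, corner as fitted). Vision heights read about 9 mm low, and the tip looks higher than tip_extent implies. I'll go down guarded by force, in small steps.

Scaled: 0.01 m is 0.2, 0.008 m is 0.16.

```bash
echo '[[[0, 0, 0.2, 0, 0, 0], [0, 0, 0.16, 0, 0, 0], [0, 0, 0, 0, 0, 0], [0, 0, 0, 0, 0, 0]]]' | python3 shift.py; for i in 1; do echo '[[[0, 0, 0.02, 0, 0, 0], [0, 0, 0.02, 0, 0, 0], [0, 0, 0, 0, 0, 0]]]' | python3 shift.py; echo '[[[0, 0, 0.02, 0, 0, 0], [0, 0, 0, 0, 0, 0]]]' | python3 shift.py; done
```

```text
time_s: 3.15
ee_pos: [0.4476, -0.1327, 0.0699]
eef_rot: [-3.141, 0.001, 0.154]
force: [0.2, 0.1, -0.3]
grip_width: 0.0005
grip_force: 0.0
time_s: 3.45
ee_pos: [0.4478, -0.1328, 0.0682]
eef_rot: [3.142, -0.0, 0.154]
force: [-0.0, -0.3, 0.2]
grip_width: 0.0006
grip_force: 0.0
time_s: 3.65
ee_pos: [0.4478, -0.1327, 0.0672]
eef_rot: [-3.142, 0.0, 0.154]
force: [0.2, -0.3, 0.2]
grip_width: 0.0006
grip_force: 0.0
```

Scaled: 0.001 m is 0.02.

```bash
echo '[[[0, 0, 0.02, 0, 0, 0], [0, 0, 0.02, 0, 0, 0], [0, 0, 0, 0, 0, 0]]]' | python3 shift.py |sed -n '2p;4p'; echo '[[[0, 0, 0.02, 0, 0, 0], [0, 0, 0, 0, 0, 0]]]' | python3 shift.py|sed -n '2p;4p'
python3 - <<'E'
from h import *
b=optics.camera("side");a=optics.camera("scene")
r=[cv2.resize(c["pixels"][y:y+80,x:x+80],(400,400),interpolation=2) for c,x,y in((a,270,170),(b,270,130))]
cv2.imwrite("pics/t4.png",np.hstack(r))
E
```

```text
ee_pos: [0.4477, -0.1327, 0.0651]
force: [-0.7, -0.1, -0.4]
ee_pos: [0.4478, -0.1327, 0.0641]
force: [-1.0, 0.4, 0.6]
```

View pics/t4.png

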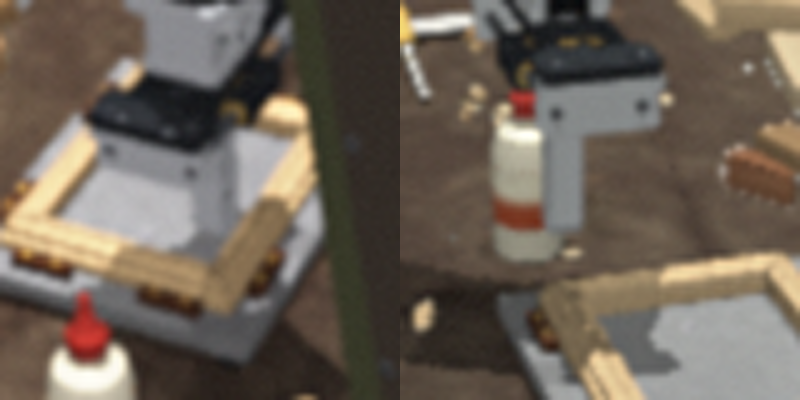

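The tip is still about 38 mm above the corner in both views: side tip (303,176) against corner (302,188), scene tip (312,216) against corner (313,226). I'll continue the guarded descent, stopping when force appears.

```bash
cat > ok.py <<'E'
from h import *
import sys
o=status.get_obs();print(round(o["time_s"],2),np.array(o["ee_pos"]),np.array(o["force"]));sys.exit(int(abs(o["force"][2])>1.8))
E
D='> /dev/null'
echo '[[[0, 0, 0.08, 0, 0, 0], [0, 0, 0, 0, 0, 0]]]' | python3 shift.py>l; python3 ok.py && echo '[[[0, 0, 0.08, 0, 0, 0], [0, 0, 0, 0, 0, 0]]]' | python3 shift.py>l; python3 ok.py && echo '[[[0, 0, 0.08, 0, 0, 0], [0, 0, 0, 0, 0, 0]]]' | python3 shift.py>l; python3 ok.py && echo '[[[0, 0, 0.08, 0, 0, 0], [0, 0, 0, 0, 0, 0]]]' | python3 shift.py>l; python3 ok.py && echo '[[[0, 0, 0.08, 0, 0, 0], [0, 0, 0, 0, 0, 0]]]' | python3 shift.py>l; python3 ok.py
```

```text
4.45 [ 0.4475 -0.1326  0.0597] [-0.3999 -0.7244  0.0682]
4.65 [ 0.4475 -0.1327  0.0557] [ 0.6377 -0.4315  0.3812]
4.85 [ 0.4476 -0.1326  0.0517] [0.2769 0.0798 0.4014]
5.05 [ 0.4476 -0.1327  0.0478] [-0.2947 -0.8329 -0.6092]
5.25 [ 0.4476 -0.1327  0.0438] [-0.4728 -0.641   0.3951]
```

```bash
echo '[[[0, 0, 0.06, 0, 0, 0], [0, 0, 0, 0, 0, 0]]]' | python3 shift.py>l; python3 ok.py && echo '[[[0, 0, 0.06, 0, 0, 0], [0, 0, 0, 0, 0, 0]]]' | python3 shift.py>l; python3 ok.py && echo '[[[0, 0, 0.04, 0, 0, 0], [0, 0, 0, 0, 0, 0]]]' | python3 shift.py>l; python3 ok.py && echo '[[[0, 0, 0.04, 0, 0, 0], [0, 0, 0, 0, 0, 0]]]' | python3 shift.py>l; python3 ok.py 
python3 - <<'E'
from h import *
b=optics.camera("side");a=optics.camera("scene")
r=[cv2.resize(c["pixels"][y:y+80,x:x+80],(400,400),interpolation=2) for c,x,y in((a,270,170),(b,270,130))]
cv2.imwrite("pics/t5.png",np.hstack(r))
E
```

```text
5.45 [ 0.4477 -0.1327  0.0409] [-0.0122 -0.818  -0.4297]
5.65 [ 0.4476 -0.1327  0.0379] [ 0.7949  0.8172 -0.8416]
5.85 [ 0.4477 -0.1327  0.036 ] [-0.6085  0.1686  0.3755]
6.05 [ 0.4477 -0.1327  0.034 ] [-0.2065  0.2692 -0.2358]
```

View pics/t5.png

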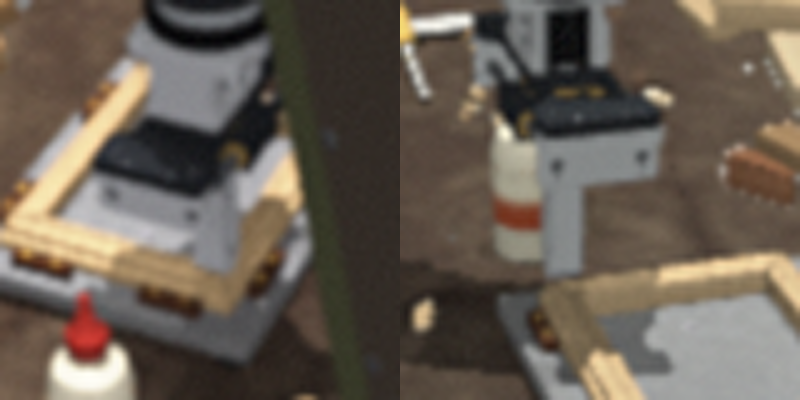

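The tip is now about 10–12 mm above the corner mitre: side (303,186) against about (303,189), scene (313,224) against (313,227). From here I'll creep down by force in 1–2 mm steps.

Scaled: 0.002 m is 0.04.

```bash
echo '[[[0, 0, 0.04, 0, 0, 0], [0, 0, 0, 0, 0, 0]]]' | python3 shift.py>l; python3 ok.py && echo '[[[0, 0, 0.04, 0, 0, 0], [0, 0, 0, 0, 0, 0]]]' | python3 shift.py>l && python3 ok.py && echo '[[[0, 0, 0.04, 0, 0, 0], [0, 0, 0, 0, 0, 0]]]' | python3 shift.py>l && python3 ok.py && echo '[[[0, 0, 0.02, 0, 0, 0], [0, 0, 0, 0, 0, 0]]]' | python3 shift.py>l && python3 ok.py && echo '[[[0, 0, 0.02, 0, 0, 0], [0, 0, 0, 0, 0, 0]]]' | python3 shift.py>l && python3 ok.py && echo '[[[0, 0, 0.02, 0, 0, 0], [0, 0, 0, 0, 0, 0]]]' | python3 shift.py>l && python3 ok.py && echo '[[[0, 0, 0.02, 0, 0, 0], [0, 0, 0, 0, 0, 0]]]' | python3 shift.py>l && python3 ok.py && echo '[[[0, 0, 0.02, 0, 0, 0], [0, 0, 0, 0, 0, 0]]]' | python3 shift.py>l && python3 ok.py
```

```text
6.35 [ 0.4477 -0.1327  0.032 ] [-0.4109 -0.0692  0.6797]
6.55 [ 0.4477 -0.1327  0.03  ] [ 0.1052 -0.4712  0.3725]
6.75 [ 0.4479 -0.1328  0.0282] [-0.5994 -0.2784  2.5347]
```

Contact at TCP z≈0.029 with 2.5 N. I'll add 1 mm and check that it yields like the board should.

```bash
echo '[[[0, 0, 0.02, 0, 0, 0], [0, 0, 0, 0, 0, 0], [0, 0, 0, 0, 0, 0]]]' | python3 shift.py>l; python3 ok.py; echo '[[[0, 0, 0, 0, 0, 0]]]' | python3 shift.py>l; python3 ok.py
```

```text
7.05 [ 0.4479 -0.1328  0.0274] [-0.8343 -0.5003  3.6853]
7.15 [ 0.4479 -0.1328  0.0274] [-0.2026  0.0644  4.2764]
```

The slope is about 1.4 N/mm, so it is the frame on its board. I'll slide along the near rail (tool +y = frame -y).

```bash
sed -i 's/print(round/d=np.array(o["ee_pos"])[:2]-[.531,-.2095];a=.156;print("frame xy",d@[np.cos(a),np.sin(a)],d@[-np.sin(a),np.cos(a)],o["eef_rot"][2]);print(round/; s/sys.exit.*/sys.exit(int(not 1.5<o["force"][2]<8))/' ok.py
echo '[[[0, 0.1, 0, 0, 0, 0], [0, 0.12, 0, 0, 0, 0], [0, 0.12, 0, 0, 0, 0], [0, 0.12, 0, 0, 0, 0], [0, 0.12, 0, 0, 0, 0], [0, 0.12, 0, 0, 0, 0]]]' | python3 shift.py>l; python3 ok.py && echo '[[[0, 0.12, 0, 0, 0, 0], [0, 0.12, 0, 0, 0, 0], [0, 0.12, 0, 0, 0, 0], [0, 0.12, 0, 0, 0, 0], [0, 0.12, 0, 0, 0, 0], [0, 0.12, 0, 0, 0, 0], [0, 0.12, 0, 0, 0, 0], [0, 0.12, 0, 0, 0, 0], [0, 0.12, 0, 0, 0, 0]]]' | python3 shift.py>l && python3 ok.py
```

```text
frame xy -0.07038907539459324 0.05316315464911461 0.15363117773871182
7.75 [ 0.4532 -0.1679  0.0272] [-0.0112  2.2879  3.3117]
frame xy -0.07045838782180945 -0.0007300590170350035 0.15381247908617723
8.65 [ 0.4615 -0.2212  0.0272] [0.5614 2.0857 3.1539]
```

Scaled: 0.006 m is 0.12.

```bash
echo '[[[0, 0.12, 0, 0, 0, 0], [0, 0.12, 0, 0, 0, 0], [0, 0.12, 0, 0, 0, 0], [0, 0.12, 0, 0, 0, 0], [0, 0.12, 0, 0, 0, 0], [0, 0.12, 0, 0, 0, 0], [0, 0.12, 0, 0, 0, 0], [0, 0.12, 0, 0, 0, 0]]]' | python3 shift.py>l; python3 ok.py && echo '[[[0, 0.12, 0, 0, 0, 0], [0, 0.12, 0, 0, 0, 0], [0, 0.12, 0, 0, 0, 0], [0, 0.12, 0, 0, 0, 0], [0, 0.12, 0, 0, 0, 0], [0, 0.12, 0, 0, 0, 0], [0, 0.1, 0, 0, 0, 0], [0, 0, 0, 0, 0, 0]]]' | python3 shift.py>l && python3 ok.py
```

```text
frame xy -0.07057270714297977 -0.048748865524483265 0.15378370730118562
9.45 [ 0.4689 -0.2686  0.0272] [0.4444 2.8335 4.4661]
frame xy -0.07063667187530637 -0.09009584077602448 0.15343010478088104
10.25 [ 0.4752 -0.3095  0.0273] [-0.0723 -1.688   2.8974]
```

```bash
echo '[[[0.12, 0, 0, 0, 0, 0], [0.12, 0, 0, 0, 0, 0], [0.12, 0, 0, 0, 0, 0], [0.12, 0, 0, 0, 0, 0], [0.12, 0, 0, 0, 0, 0], [0.12, 0, 0, 0, 0, 0], [0.12, 0, 0, 0, 0, 0], [0.12, 0, 0, 0, 0, 0]]]' | python3 shift.py>l; python3 ok.py && echo '[[[0.12, 0, 0, 0, 0, 0], [0.12, 0, 0, 0, 0, 0], [0.12, 0, 0, 0, 0, 0], [0.12, 0, 0, 0, 0, 0], [0.12, 0, 0, 0, 0, 0], [0.12, 0, 0, 0, 0, 0], [0.12, 0, 0, 0, 0, 0], [0.12, 0, 0, 0, 0, 0]]]' | python3 shift.py>l && python3 ok.py
```

```text
frame xy -0.022137684875774284 -0.08937003179732399 0.1538837607035577
11.05 [ 0.523  -0.3012  0.0272] [-2.4543 -0.294   3.3117]
frame xy 0.025845654160323084 -0.08946141544847312 0.15380030197083405
11.85 [ 0.5704 -0.2939  0.0272] [-3.3484 -0.4288  3.5773]
```

Scaled: 0.006 m is 0.12, 0.004 m is 0.08.

```bash
echo '[[[0.12, 0, 0, 0, 0, 0], [0.12, 0, 0, 0, 0, 0], [0.12, 0, 0, 0, 0, 0], [0.12, 0, 0, 0, 0, 0], [0.12, 0, 0, 0, 0, 0], [0.12, 0, 0, 0, 0, 0], [0.12, 0, 0, 0, 0, 0], [0.08, 0, 0, 0, 0, 0], [0, 0, 0, 0, 0, 0], [0, 0, 0, 0, 0, 0]]]' | python3 shift.py>l; python3 ok.py && echo '[[[0, 0, -0.1, 0, 0, 0], [0, 0, -0.2, 0, 0, 0], [0, 0, -0.6, 0, 0, 0], [0, 0, -0.6, 0, 0, 0], [0, 0, -0.8, 0, 0, 0], [0, 0, -0.8, 0, 0, 0], [0, 0, 0, 0, 0, 0], [0, 0, 0, 0, 0, 0]]]' | python3 shift.py
```

```text
frame xy 0.07195783980142359 -0.08960253058043192 0.15383202824133568
12.85 [ 0.616  -0.2868  0.0275] [2.8517 0.2192 3.7019]
time_s: 13.65
ee_pos: [0.6154, -0.287, 0.1833]
eef_rot: [3.141, -0.001, 0.154]
force: [0.3, 0.4, -0.9]
grip_width: 0.0006
grip_force: 0.0
```

```bash
python3 - <<'E'
from h import *
a=optics.camera("side");m=woodmask(a["pixels"]);r=np.zeros_like(m);r[170:240,280:390]=1
for q in cv2.findContours(m*r,cv2.RETR_CCOMP,cv2.CHAIN_APPROX_NONE)[0]:
    if 500<cv2.contourArea(q)<3000: print(cv2.boundingRect(q),cv2.minAreaRect(ray(a,q[:,0],.046)[:,:2].astype(np.float32)))
print(hand_in())
E
```

```text
(298, 180, 75, 45) ((0.5465083718299866, -0.2194400429725647), (0.2187904715538025, 0.23182162642478943), 5.951765537261963)
(306, 186, 54, 31) ((0.5244020819664001, -0.2291412055492401), (0.13113106787204742, 0.14889244735240936), 11.961297035217285)
the job is handed in; nothing more can be done
None
```

I ran the fingertips from the glue bottle's near corner along the near rail to the other near corner, then up that side rail to the far corner. Every force reading on the way was about 3–4.5 N. I then lifted off and handed the job in at about 14 s. Contact came with the tool about 40 mm lower than the stated tip length implies, so I found the surface by force. I can't confirm the frame's final pose: my last automatic image check was too noisy (its angle reading changed by about 3°), and I handed in without a verdict.

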